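Load the router magazine from the cart in reverse order

ROBOT

A 7-joint arm with a two-finger parallel gripper is mounted at the origin on the work surface. World frame = base frame: x ahead of the robot, y to its left, z up, the work surface at z = 0. Lengths are in m, angles in rad, forces in N, time in s.
With the tool pointing down it reaches from about 0.425 to 0.925 m from the base axis. Payload 6.8 kg.
Tool frame: the origin (TCP) lies on the mounting face of the last link; the fingertips stand 173 mm ahead of it and the grasp point (between the pads) lies 155 mm ahead of it; z points along the fingers, y is the line along which they close (so a half turn about z gives the same grasp; the last joint's range is limited). The gripper opens to 85 mm and grips with 20 to 120 N. Pads are 22 mm wide; open, the fingers measure 114 mm over their backs; the gripper's body (76 mm by 85 mm) begins 54 mm behind the grasp point. The pads swing forward as they close: fully open they stand 13 mm farther back than shut.
Start: joints at [1.14, 0.477, 0.022, 1.555, -0.011, 1.109, -0.083], TCP at [0.214, -0.64, 0.405] pointing down, gripper open.
Joint ranges: [-2.96, 2.96], [-0.34, 2.1], [-1.41, 1.46], [0.24, 2.44], [-1.37, 4.51], [0.17, 1.92], [-2.96, 2.96]. Speed limits (rad/s): [2.39, 2.39, 3.14, 3.14, 3.14, 3.14, 3.14].

INTERFACE

Orientations are given as a unit quaternion [w, x, y, z].
In Python, from station import bot gives the robot as it stands. The module is installed in compiled form; this text tells all that it offers.
- The arm moves only by the shell command python3 -m pendant 'ROWS' [FORCE]. ROWS is JSON, a list of rows, each a list of 5 numbers: the finger opening in m, from 0 to 0.0854, then the shift along the tool's x, y, z in m, then the turn about the tool's z in degrees. In form: [[jaw, x, y, z, yaw], ...]. A call has 1 to 12 rows; each row shifts and turns the commanded pose from where the row before left it, along the tool's axes as they then stand; what a row does not reach is not made up. A row lasts 1/12 s, in which the tool goes at most 41.7 mm and 7.16 degrees, less where a joint would pass 70% of its speed; a pose out of reach is approached as far as the arm can. A call with a gripper value outside its range is refused whole. The fingers move at their own pace and stop on an object; FORCE is the grip in N (left out, the last holds). Time passes only in rows, so rows that do not move let the fingers close. It gives the time, the measured TCP pose, the force, the opening and the grip force at its end, in the units of the state.
- bot.get_obs(): the state, without advancing time (a new reading comes with each control period).
- bot.read_camera(name): name is "scene" or "top" or "wrist"; returns (picture, depth): 480x640x3 uint8, blue, green, red; 480x640 float32, m along the optical axis (not along the pixel's ray), 0 where there is no reading.
- bot.camera_model(name): a dict with "intrinsics" (3x3 intrinsics, pixels), "R" (3x3) and "t" (3): a world point X has camera coordinates R X + t. Camera axes: x right, y down, z forward; pixel columns grow to the right and rows downward; lengths in m; the calibration is good to about 2 mm. A picture is of the moment at which its call begins: read the wrist's pose just before it. camera_model takes no time and is no camera call; for the wrist camera it gives the pose at the moment of the call.
- bot.hand_in(): hands the job in; it is judged then, once.
Trained networks look in the newest picture that a camera, given by its name, has taken for a name from the list of things; names that differ only in an ending like _2 or _b are one class to them, and where a whole thing is asked for, a point or a joint stands for the part that bears it (a point fixed in the world has none). Each returns a list of dicts, best first, with "score" (0 to 1); they miss things now and then, are a little off and sometimes report something else, mostly with a low value. They report only what shows in the picture. A call takes as long as a camera call.
- bot.boxes_of(name, camera): "at" ([column, row] in pixels, amid what is visible of it).
- bot.trace(name, camera): "mask" (480x640 bool, what is visible of it) and "at" ([column, row] in pixels, amid what is visible of it).
- bot.pinpoint(name, camera): "at" ([column, row] in pixels: a listed point, or the origin of a listed thing).
The state is a dict: "t": time; "q": joint angles; "joint_vel": joint speeds; "joint_torque": joint torques, N m; "eef_pos": TCP position; "tool_rot": TCP orientation; "contact_force": force on the tool from outside, world axes, zero at the start; "torque": the same for the moment, N m; "gripper_width": opening from 0.0 (shut) to 1.0 (fully open); "grasp_force": force on a finger pad.
Only numpy, scipy, OpenCV 4.12 (cv2) and the standard library are available. Lean on these libraries where they do the work, as an engineer would, in place of code of your own. Each camera call takes 0.05 s, during which the arm holds its last target. There are 200 camera calls.

TASK

Move the four router tools from the plywood cart rack into the empty aluminium magazine beside it, in reverse order: the tool that stood nearest the robot goes into the magazine's farthest pocket, the next one into the pocket before it, and so on, until the one that stood farthest is in the nearest pocket. Each tool must sit upright, fully down in its pocket with its flange on the rim, and no tool may be tipped over on the way.

Things in the scene. Friction and masses are not known exactly. Their poses are not given: they have to be found in the camera images.
- slim_nut (a point): Loose upright steel router tool, 0.5 kg: centre of its round nut (44 mm across, 28 tall: grip here). On the nut: a slim straight round cutter, 12 mm across, 36 tall. Under it a 36 mm neck, a 50 mm flange (8 mm thick, underside 38 mm below this point) and a taper 46 mm long, 32 narrowing to 16 mm, foot 84 mm below. z up; any turn about z.
- disc_nut (a point): Loose upright steel router tool, 0.5 kg: centre of its round nut (44 mm across, 28 tall: grip here). On the nut: a flat round disc cutter, 40 mm across, 10 thick, top 20 mm up. Under it a 36 mm neck, a 50 mm flange (8 mm thick, underside 38 mm below this point) and a taper 46 mm long, 32 narrowing to 16 mm, foot 84 mm below. z up; any turn about z.
- cross_nut (a point): Loose upright steel router tool, 0.5 kg: centre of its round nut (44 mm across, 28 tall: grip here). On the nut: a cross-shaped four-winged cutter, 42 mm across, arms 11 wide, top 24 mm up. Under it a 36 mm neck, a 50 mm flange (8 mm thick, underside 38 mm below this point) and a taper 46 mm long, 32 narrowing to 16 mm, foot 84 mm below. z up; any turn about z.
- wing_nut (a point): Loose upright steel router tool, 0.5 kg: centre of its round nut (44 mm across, 28 tall: grip here). On the nut: a two-winged bar cutter, 40 by 8 mm seen from above, 30 tall. Under it a 36 mm neck, a 50 mm flange (8 mm thick, underside 38 mm below this point) and a taper 46 mm long, 32 narrowing to 16 mm, foot 84 mm below. z up; any turn about z.
- pocket_slim: Fixed pocket of the cart rack in which the slim tool stands at the start; it stays, so it marks that tool's first place. Black square cup 54 by 54 mm, 58 mm tall, 38 mm square hole, open on top. Origin at the centre of its underside, axes as the cart rack's.
- pocket_disc: Fixed pocket of the cart rack in which the disc tool stands at the start; it stays, so it marks that tool's first place. Black square cup 54 by 54 mm, 58 mm tall, 38 mm square hole, open on top. Origin at the centre of its underside, axes as the cart rack's.
- pocket_cross: Fixed pocket of the cart rack in which the cross tool stands at the start; it stays, so it marks that tool's first place. Black square cup 54 by 54 mm, 58 mm tall, 38 mm square hole, open on top. Origin at the centre of its underside, axes as the cart rack's.
- pocket_wing: Fixed pocket of the cart rack in which the wing tool stands at the start; it stays, so it marks that tool's first place. Black square cup 54 by 54 mm, 58 mm tall, 38 mm square hole, open on top. Origin at the centre of its underside, axes as the cart rack's.
- cart_rack: Fixed plywood base 320 by 74 by 10 mm with the four full pockets in a row, left or right of the robot's centre line. Origin at the centre of its underside; x along the row, away from the robot (within 15 degrees), z up. Pocket centres at x = -112.5, -37.5, 37.5, 112.5 mm, y = 0, rims 68 mm above the table; a seated nut's centre is at 106 mm.
- magazine: Fixed aluminium base 320 by 74 by 10 mm with four empty black pockets (38 mm square, 50 deep) in a row, on the other side. Origin at the centre of its underside; x along the row, away from the robot (within 15 degrees), z up. Pocket centres at x = -112.5, -37.5, 37.5, 112.5 mm, y = 0, rims 68 mm above the table; a seated nut's centre is at 106 mm.

How it is judged:
At the end, for the whole second after the job is handed in: Each tool stands in the magazine pocket mirrored from its first place in the cart rack (nearest to farthest), its nut centre within 10 mm of the pocket's centre line along and across the row and within 6 mm of the seated height, leaning less than 0.12 rad, and stays so, released (((x of pocket_slim in the frame of cart_rack between -0.1325 and -0.0925 m and x of slim_nut in the frame of magazine between 0.1025 and 0.1225 m) or (x of pocket_slim in the frame of cart_rack between -0.0575 and -0.0175 m and x of slim_nut in the frame of magazine between 0.0275 and 0.0475 m) or (x of pocket_slim in the frame of cart_rack between 0.0175 and 0.0575 m and x of slim_nut in the frame of magazine between -0.0475 and -0.0275 m) or (x of pocket_slim in the frame of cart_rack between 0.0925 and 0.1325 m and x of slim_nut in the frame of magazine between -0.1225 and -0.1025 m)) and y of slim_nut in the frame of magazine between -0.01 and 0.01 m and z of slim_nut in the frame of magazine between 0.1 and 0.112 m and angle between each of slim_nut, disc_nut, cross_nut, wing_nut's own z axis and vertical below 0.12 rad and ((x of pocket_disc in the frame of cart_rack between -0.1325 and -0.0925 m and x of disc_nut in the frame of magazine between 0.1025 and 0.1225 m) or (x of pocket_disc in the frame of cart_rack between -0.0575 and -0.0175 m and x of disc_nut in the frame of magazine between 0.0275 and 0.0475 m) or (x of pocket_disc in the frame of cart_rack between 0.0175 and 0.0575 m and x of disc_nut in the frame of magazine between -0.0475 and -0.0275 m) or (x of pocket_disc in the frame of cart_rack between 0.0925 and 0.1325 m and x of disc_nut in the frame of magazine between -0.1225 and -0.1025 m)) and y of disc_nut in the frame of magazine between -0.01 and 0.01 m and z of disc_nut in the frame of magazine between 0.1 and 0.112 m and ((x of pocket_cross in the frame of cart_rack between -0.1325 and -0.0925 m and x of cross_nut in the frame of magazine between 0.1025 and 0.1225 m) or (x of pocket_cross in the frame of cart_rack between -0.0575 and -0.0175 m and x of cross_nut in the frame of magazine between 0.0275 and 0.0475 m) or (x of pocket_cross in the frame of cart_rack between 0.0175 and 0.0575 m and x of cross_nut in the frame of magazine between -0.0475 and -0.0275 m) or (x of pocket_cross in the frame of cart_rack between 0.0925 and 0.1325 m and x of cross_nut in the frame of magazine between -0.1225 and -0.1025 m)) and y of cross_nut in the frame of magazine between -0.01 and 0.01 m and z of cross_nut in the frame of magazine between 0.1 and 0.112 m and ((x of pocket_wing in the frame of cart_rack between -0.1325 and -0.0925 m and x of wing_nut in the frame of magazine between 0.1025 and 0.1225 m) or (x of pocket_wing in the frame of cart_rack between -0.0575 and -0.0175 m and x of wing_nut in the frame of magazine between 0.0275 and 0.0475 m) or (x of pocket_wing in the frame of cart_rack between 0.0175 and 0.0575 m and x of wing_nut in the frame of magazine between -0.0475 and -0.0275 m) or (x of pocket_wing in the frame of cart_rack between 0.0925 and 0.1325 m and x of wing_nut in the frame of magazine between -0.1225 and -0.1025 m)) and y of wing_nut in the frame of magazine between -0.01 and 0.01 m and z of wing_nut in the frame of magazine between 0.1 and 0.112 m); the robot touches nothing.
It fails at once if a tool is tipped over (leans more than 0.8 rad) (angle between any of slim_nut, disc_nut, cross_nut, wing_nut's own z axis and vertical above 0.8 rad).
It also fails if it takes over 118 s, if anything falls off the work surface, if the arm or the gripper's body presses on something with over 40 N, if the wrist force passes 120 N, or if a joint passes its speed limit or range.

## Working session

There is one attempt and no reset: what is moved stays moved. The work goes in short steps, Python scripts to look and compute and a shell command to move; the robot and the scene stay as the last step left them, time stands still between calls to the robot, and variables do not carry over. Pictures are saved under pics/ and viewed, at most 14 in all, crops included, and the job is handed in when it is done.

```bash
mkdir -p pics
cat > h.py <<'E'
from station import bot
import numpy as np, cv2
def world(cam,uv,z):
    m=bot.camera_model(cam);K,R,t=[np.array(m[k]) for k in("intrinsics","R","t")]
    d=R.T@np.linalg.inv(K)@np.array([uv[0],uv[1],1.]);c=-R.T@t
    return c+d*(z-c[2])/d[2]
T=["slim","disc","cross","wing"]
E
python3 - <<'E'
from h import *
o=bot.get_obs();print(o['t'],o['eef_pos'],o['tool_rot'],o['gripper_width'])
for c in("top","scene"):
    p,d=bot.read_camera(c);cv2.imwrite(f"pics/{c}0.png",p)
    for n in T:
        for k in (n+"_nut","pocket_"+n):
            r=bot.pinpoint(k,c)[:2]
            print(c,k,[(np.round(x['at']),round(x['score'],2),world(c,x['at'],.106 if 'nut' in k else .01).round(3)) for x in r])
    for k in("cart_rack","magazine"):
        r=bot.pinpoint(k,c)[:2];print(c,k,[(np.round(x['at']),round(x['score'],2),world(c,x['at'],0).round(3)) for x in r])
print(bot.get_obs()['t'])
E
```

```text
0.0 [ 0.21403631 -0.63987636  0.40367939] [-9.12723284e-04  9.87000843e-01  1.60712314e-01 -2.34999443e-04] 1.00107752146494
top slim_nut [(array([190., 254.]), 0.85, array([0.508, 0.151, 0.106]))]
top pocket_slim [(array([205., 262.]), 0.82, array([0.505, 0.148, 0.01 ]))]
top disc_nut [(array([197., 201.]), 0.93, array([0.579, 0.145, 0.106]))]
top pocket_disc [(array([207., 213.]), 0.94, array([0.58 , 0.148, 0.01 ])), (array([213., 162.]), 0.56, array([0.66 , 0.142, 0.01 ]))]
top cross_nut [(array([195., 147.]), 0.63, array([0.654, 0.15 , 0.106]))]
top pocket_cross [(array([214., 162.]), 0.88, array([0.66 , 0.139, 0.01 ]))]
top wing_nut [(array([188., 315.]), 0.72, array([0.427, 0.152, 0.106]))]
top pocket_wing [(array([200., 310.]), 0.64, array([0.433, 0.153, 0.01 ]))]
top cart_rack [(array([210., 239.]), 0.56, array([0.541, 0.144, 0.   ]))]
top magazine [(array([437., 246.]), 0.66, array([ 0.533, -0.206,  0.   ])), (array([193., 200.]), 0.53, array([0.601, 0.172, 0.   ]))]
scene slim_nut [(array([436., 227.]), 0.88, array([0.5  , 0.148, 0.106])), (array([426., 306.]), 0.49, array([0.629, 0.13 , 0.106]))]
scene pocket_slim [(array([424., 267.]), 0.69, array([0.508, 0.147, 0.01 ]))]
scene disc_nut [(array([435., 274.]), 0.97, array([0.58 , 0.144, 0.106])), (array([211., 265.]), 0.31, array([ 0.597, -0.165,  0.106]))]
scene pocket_disc [(array([426., 305.]), 0.71, array([0.578, 0.149, 0.01 ]))]
scene cross_nut [(array([435., 323.]), 0.55, array([0.653, 0.141, 0.106])), (array([436., 276.]), 0.21, array([0.583, 0.145, 0.106]))]
scene pocket_cross [(array([422., 355.]), 0.66, array([0.659, 0.141, 0.01 ]))]
scene wing_nut [(array([434., 192.]), 0.8, array([0.431, 0.148, 0.106]))]
scene pocket_wing [(array([425., 231.]), 0.7, array([0.435, 0.151, 0.01 ]))]
scene cart_rack [(array([435., 270.]), 0.69, array([0.506, 0.167, 0.   ]))]
scene magazine [(array([208., 262.]), 0.8, array([ 0.53 , -0.208,  0.   ]))]
1.1
```

Run:
```python
from h import *
o=bot.get_obs()
def deproj(c,d,v,u):
    m=bot.camera_model(c);K,R,t=[np.array(m[k]) for k in("intrinsics","R","t")]
    z=d[v,u];P=np.linalg.inv(K)@np.stack([u,v,np.ones_like(u)])*z
    return (R.T@(P-t[:,None])).T
for c in("top","scene"):
    p,d=bot.read_camera(c)
    for k in("magazine","cart_rack"):
        r=bot.trace(k,c)
        if not r: print(k,'none');continue
        v,u=np.nonzero(r[0]['mask']&(d>0));X=deproj(c,d,v,u)
        for lo,hi in((.062,.074),(.004,.016)):
            s=X[(X[:,2]>lo)&(X[:,2]<hi)][:,:2].astype(np.float32)
            if len(s)>20:
                print(c,k,r[0]['score'],lo,len(s),cv2.minAreaRect(s),s.min(0),s.max(0))
```

```text
top magazine 0.91 0.062 3277 ((0.5285063982009888, -0.2049066424369812), (0.05535777658224106, 0.27950039505958557), 83.56848907470703) [ 0.38797808 -0.24725205] [ 0.6692063  -0.16253276]
top magazine 0.91 0.004 3540 ((0.5283056497573853, -0.20486432313919067), (0.07552444189786911, 0.3199840784072876), 83.64805603027344) [ 0.36533475 -0.2573989 ] [ 0.68905777 -0.15036622]
top cart_rack 0.97 0.004 3143 ((0.5406773090362549, 0.14687985181808472), (0.07417789846658707, 0.31935325264930725), 87.19828033447266) [0.38058472 0.10402835] [0.6989249  0.19122258]
scene magazine 0.86 0.062 2492 ((0.5285549759864807, -0.20572280883789062), (0.055898718535900116, 0.28022605180740356), 83.65251159667969) [ 0.38884962 -0.24689694] [ 0.6701252  -0.16344057]
scene magazine 0.86 0.004 2385 ((0.5286225080490112, -0.2038024663925171), (0.07490410655736923, 0.3212610185146332), 82.76217651367188) [ 0.3723951 -0.2592464] [ 0.691492   -0.15184274]
scene cart_rack 0.83 0.004 2055 ((0.5412129163742065, 0.14593468606472015), (0.07313351333141327, 0.3212009370326996), 87.50861358642578) [0.37962496 0.10303464] [0.7028562  0.17670825]
```

View pics/top0.png

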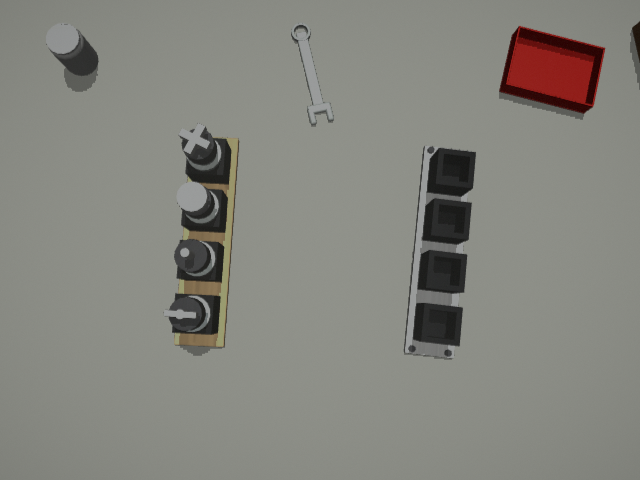

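```bash
python3 -m pendant '[[0.085,0,0,0,6.17],[0.085,0,0,0,6.17],[0.085,0,0,0,6.16],[0.085,0.02,-0.0355,0,0],[0.085,0.02,-0.0355,0,0],[0.085,0.02,-0.0355,0,0],[0.085,0.02,-0.0355,0,0],[0.085,0.02,-0.0355,0,0],[0.085,0.02,-0.0355,0,0],[0.085,0.02,-0.0355,0,0],[0.085,0.02,-0.0355,0,0],[0.085,0.02,-0.0355,0,0]]' 60
```

```text
t: 2.4
eef_pos: [0.3947, -0.3188, 0.4051]
tool_rot: [0.0, 1.0, -0.0, 0.0]
contact_force: [-0.1, -0.2, -0.3]
gripper_width: 0.996
grasp_force: 0.0
```

```bash
python3 -m pendant '[[0.085,0.02,-0.0355,0,0],[0.085,0.02,-0.0355,0,0],[0.085,0.02,-0.0355,0,0],[0.085,0.02,-0.0355,0,0],[0.085,0.02,-0.0355,0,0],[0.085,0.02,-0.0355,0,0],[0.085,0.02,-0.0355,0,0],[0.085,0.02,-0.0355,0,0],[0.085,0.02,-0.0355,0,0],[0.085,0.02,-0.0355,0,0],[0.085,0,0,0,0],[0.085,0,0,0,0]]'
cat > w.py <<'E'
from h import *
import sys
o=bot.get_obs();print(o['t'],o['eef_pos'].round(4) if hasattr(o['eef_pos'],'round') else o['eef_pos'],np.round(o['tool_rot'],4))
p,d=bot.read_camera("wrist");cv2.imwrite(f"pics/{sys.argv[1]}.png",p)
for n in sys.argv[2:]:
    k,z=(n+"_nut",.106) if n in T else (n,0)
    for x in bot.pinpoint(k,"wrist")[:2]: print(k,np.round(x['at']),round(x['score'],2),world("wrist",x['at'],z).round(4))
E
python3 w.py w1 cross disc
```

```text
t: 3.4
eef_pos: [0.5947, 0.0374, 0.4045]
tool_rot: [-0.001, 1.0, 0.003, 0.0]
contact_force: [0.1, -0.5, 0.1]
gripper_width: 0.995
grasp_force: 0.0
3.4 [0.5947 0.0374 0.4045] [-6.0e-04  1.0e+00  2.6e-03  1.0e-04]
disc_nut [182. 251.] 0.58 [0.5798 0.1409 0.106 ]
```

```bash
python3 -m pendant '[[0.085,0.02,-0.035,0,0],[0.085,0.02,-0.035,0,0],[0.085,0.0187,-0.034,0,0],[0.085,0,0,0,0],[0.085,0,0,0,0]]'
python3 w.py w2 cross disc slim
```

```text
t: 3.97
eef_pos: [0.653, 0.1393, 0.4044]
tool_rot: [-0.0, 1.0, 0.001, -0.0]
contact_force: [0.4, -1.0, -0.2]
gripper_width: 0.995
grasp_force: 0.0
3.9667 [0.653  0.1393 0.4044] [-3.e-04  1.e+00  8.e-04 -2.e-04]
cross_nut [310. 230.] 0.85 [0.6564 0.1412 0.106 ]
disc_nut [309. 321.] 0.97 [0.5762 0.1427 0.106 ]
disc_nut [312. 231.] 0.67 [0.6557 0.1392 0.106 ]
slim_nut [310. 392.] 0.75 [0.5038 0.1424 0.106 ]
slim_nut [605. 315.] 0.65 [ 0.5809 -0.1099  0.106 ]
```

View pics/w2.png

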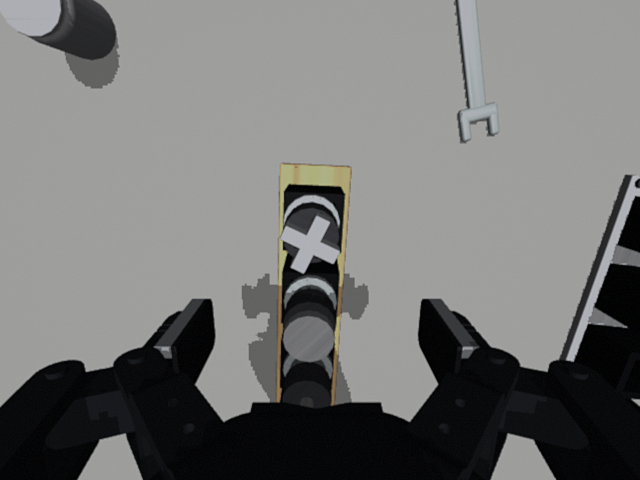

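The wrist view shows the cross cutter at (310,240), centred between the fingers; the disc stands behind at (309,338). Descending.

```bash
python3 -m pendant '[[0.085,0.001,-0.0015,0.03,0],[0.085,0,0,0.03,0],[0.085,0,0,0.03,0],[0.085,0,0,0.03,0],[0.085,0,0,0.0225,0],[0.085,0,0,0,0],[0.03,0,0,0,0],[0.03,0,0,0,0],[0.03,0,0,0,0],[0.03,0,0,0,0],[0.03,0,0,0,0],[0.03,0,0,0,0]]' 60
```

```text
t: 5.17
eef_pos: [0.6549, 0.141, 0.2654]
tool_rot: [-0.001, 1.0, 0.0, 0.002]
contact_force: [-0.3, 2.7, 6.5]
gripper_width: 0.495
grasp_force: 60.8
```

```bash
python3 -m pendant '[[0.03,0,0,-0.01,0],[0.03,0,0,-0.025,0],[0.03,0,0,-0.03,0],[0.03,0,0,-0.03,0],[0.03,0,0,-0.03,0],[0.03,0,0,-0.03,0],[0.03,0,0,0,0]]'; python3 -m pendant '[[0.03,-0.02,0.028,0,0],[0.03,-0.02,0.028,0,0],[0.03,-0.02,0.028,0,0],[0.03,-0.02,0.028,0,0],[0.03,-0.02,0.028,0,0],[0.03,-0.02,0.028,0,0],[0.03,-0.02,0.028,0,0],[0.03,-0.02,0.028,0,0],[0.03,-0.02,0.028,0,0],[0.03,-0.02,0.028,0,0],[0.03,-0.02,0.028,0,0],[0.03,-0.018,0.026,0,0]]';python3 -m pendant '[[0.03,0,0,0,0],[0.03,0,0,0,0]]'; python3 w.py w3 magazine
```

```text
t: 5.75
eef_pos: [0.655, 0.1401, 0.4252]
tool_rot: [-0.001, 1.0, -0.0, 0.005]
contact_force: [2.0, 1.5, -2.3]
gripper_width: 0.494
grasp_force: 62.1
t: 6.75
eef_pos: [0.4135, -0.1955, 0.4167]
tool_rot: [0.0, 1.0, -0.0, -0.001]
contact_force: [0.9, -0.4, -4.5]
gripper_width: 0.496
grasp_force: 62.3
t: 6.92
eef_pos: [0.414, -0.1958, 0.4168]
tool_rot: [0.0, 1.0, -0.002, -0.001]
contact_force: [0.3, 1.0, -5.5]
gripper_width: 0.497
grasp_force: 62.6
6.9167 [ 0.414  -0.1958  0.4168] [ 1.0e-04  1.0e+00 -2.5e-03 -7.0e-04]
magazine [325.  98.] 0.77 [ 0.5294 -0.2012  0.    ]
```

View pics/w3.png

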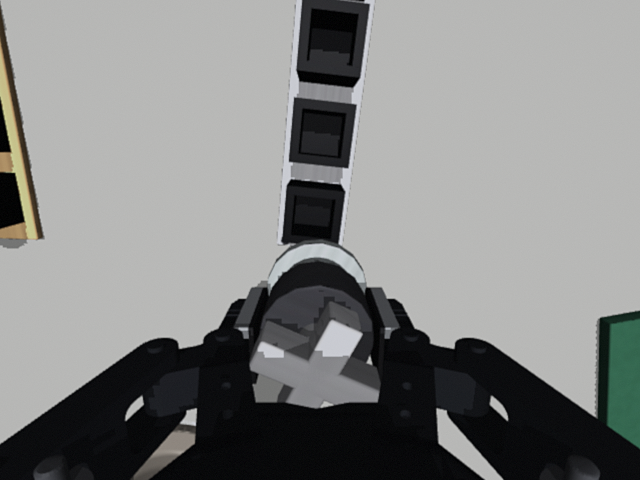

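The tool hangs straight in the jaws; the three visible pockets have rims near (333,38), (323,131), (313,211). I check those against the estimate.

```bash
cat > pk.py <<'E'
from h import *
o=bot.get_obs();p,d=bot.read_camera("wrist")
r=bot.trace("magazine","wrist")
m=bot.camera_model("wrist");K,R,t=[np.array(m[k]) for k in("intrinsics","R","t")]
v,u=np.nonzero(r[0]['mask']&(d>0));z=d[v,u]
X=(R.T@(np.linalg.inv(K)@np.stack([u,v,np.ones_like(u)])*z-t[:,None])).T
s=X[(X[:,2]>.060)&(X[:,2]<.076)][:,:2]
a=np.radians(-6.4);ax=np.array([np.cos(a),np.sin(a)]);e=np.array([-ax[1],ax[0]]);c=np.array([.5285,-.2053])
q=(s-c)@np.stack([ax,e]).T
print(o['eef_pos'])
for k in(-.1125,-.0375,.0375,.1125):
    w=q[abs(q[:,0]-k)<.037]
    if len(w)>50: lo,hi=np.percentile(w,1,axis=0),np.percentile(w,99,axis=0);print(k,len(w),lo.round(4),hi.round(4),((lo+hi)/2).round(4))
E
python3 pk.py
```

```text
[ 0.41578009 -0.19360264  0.41703445]
-0.1125 1529 [-0.1379 -0.0252] [-0.0853  0.0282] [-0.1116  0.0015]
-0.0375 2091 [-0.064  -0.0251] [-0.0106  0.0283] [-0.0373  0.0016]
0.0375 2782 [ 0.0106 -0.025 ] [0.0644 0.0284] [0.0375 0.0017]
```

```bash
python3 -m pendant '[[0.03,0,-0.001,0.03,0],[0.03,0,0,0.03,0],[0.03,0,0,0.025,0],[0.03,0,0,0.02,0],[0.03,0,0,0.015,0],[0.03,0,0,0.015,0],[0.03,0,0,0,0],[0.03,0,0,0,0]]'; python3 -m pendant '[[0.03,0,0,0.005,0],[0.03,0,0,0.005,0],[0.03,0,0,0.004,0],[0.03,0,0,0,0],[0.03,0,0,0,0]]'
```

```text
t: 7.78
eef_pos: [0.4163, -0.1923, 0.2818]
tool_rot: [-0.0, 1.0, 0.001, -0.001]
contact_force: [0.7, -0.1, -3.7]
gripper_width: 0.498
grasp_force: 62.4
t: 8.2
eef_pos: [0.4158, -0.1932, 0.2682]
tool_rot: [-0.0, 1.0, -0.0, -0.0]
contact_force: [-0.1, -0.3, -4.5]
gripper_width: 0.495
grasp_force: 62.4
```

```bash
python3 -m pendant '[[0.03,0,0,0.002,0],[0.03,0,0,0.001,0],[0.03,0,0,0,0],[0.03,0,0,0,0]]'; python3 -m pendant '[[0.05,0,0,0,0],[0.085,0,0,0,0],[0.085,0,0,0,0],[0.085,0,0,0,0],[0.085,0,0,0,0],[0.085,0,0,-0.02,0],[0.085,0,0,-0.03,0],[0.085,0,0,-0.03,0],[0.085,0,0,-0.03,0],[0.085,0,0,-0.03,0],[0.085,0,0,0,0]]'; python3 w.py w4 cross
```

```text
t: 8.53
eef_pos: [0.416, -0.1933, 0.2655]
tool_rot: [0.0, 1.0, -0.0, 0.0]
contact_force: [-0.0, 0.3, -1.6]
gripper_width: 0.499
grasp_force: 62.8
t: 9.45
eef_pos: [0.4175, -0.1937, 0.4109]
tool_rot: [0.002, 1.0, -0.0, 0.005]
contact_force: [1.2, -0.4, 0.3]
gripper_width: 0.999
grasp_force: 0.0
9.45 [ 0.4175 -0.1937  0.4109] [ 1.7e-03  1.0e+00 -2.0e-04  4.7e-03]
cross_nut [317. 236.] 0.68 [ 0.4151 -0.1933  0.106 ]
```

View pics/w4.png

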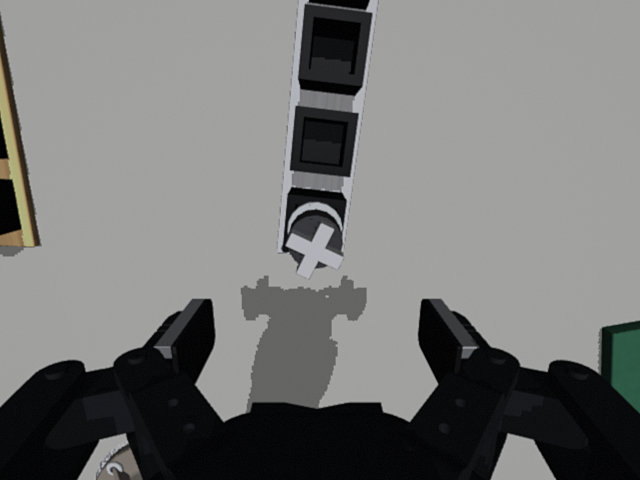

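The cross tool stands at (317,245) in the nearest pocket, flange on the rim. Next: disc.

```bash
python3 -m pendant '[[0.085,0.016,-0.034,0,0],[0.085,0.016,-0.034,0,0],[0.085,0.016,-0.034,0,0],[0.085,0.016,-0.034,0,0],[0.085,0.016,-0.034,0,0],[0.085,0.016,-0.034,0,0],[0.085,0.016,-0.034,0,0],[0.085,0.016,-0.034,0,0],[0.085,0.017,-0.034,0,0],[0.085,0.017,-0.0315,0,0],[0.085,0,0,0,0],[0.085,0,0,0,0]]'; python3 w.py w5 disc slim
```

```text
t: 10.55
eef_pos: [0.5777, 0.1466, 0.403]
tool_rot: [-0.0, 1.0, 0.002, -0.002]
contact_force: [0.1, -0.3, -0.5]
gripper_width: 0.993
grasp_force: 0.0
10.55 [0.5777 0.1466 0.403 ] [-2.0e-04  1.0e+00  2.0e-03 -1.7e-03]
disc_nut [316. 234.] 0.62 [0.5771 0.1438 0.106 ]
slim_nut [318. 316.] 0.8 [0.5051 0.1415 0.106 ]
```

```bash
python3 -m pendant '[[0.085,0,0.001,0.03,0],[0.085,0,0,0.03,0],[0.085,0,0,0.03,0],[0.085,0,0,0.03,0],[0.085,0,0,0.02,0],[0.085,0,0,0,0],[0.03,0,0,0,0],[0.03,0,0,0,0],[0.03,0,0,0,0],[0.03,0,0,0,0],[0.03,0,0,0,0],[0.03,0,0,0,0]]' 60;  python3 -m pendant '[[0.03,0,0,-0.01,0],[0.03,0,0,-0.025,0],[0.03,0,0,-0.03,0],[0.03,0,0,-0.03,0],[0.03,0,0,-0.03,0],[0.03,0,0,-0.03,0],[0.03,0,0,0,0],[0.03,0,0,0,0]]'
```

```text
t: 11.7
eef_pos: [0.5788, 0.1439, 0.2677]
tool_rot: [-0.001, 1.0, -0.0, 0.002]
contact_force: [-0.8, 0.8, 5.5]
gripper_width: 0.49
grasp_force: 60.5
t: 12.37
eef_pos: [0.5778, 0.1433, 0.422]
tool_rot: [-0.0, 1.0, -0.0, 0.002]
contact_force: [-0.4, 0.2, -7.1]
gripper_width: 0.494
grasp_force: 62.7
```

```bash
python3 -m pendant '[[0.03,-0.0073,0.0287,0,0],[0.03,-0.0073,0.0287,0,0],[0.03,-0.0073,0.0287,0,0],[0.03,-0.0073,0.0287,0,0],[0.03,-0.0073,0.0287,0,0],[0.03,-0.0073,0.0287,0,0],[0.03,-0.0073,0.0287,0,0],[0.03,-0.0073,0.0287,0,0],[0.03,-0.0073,0.0287,0,0],[0.03,-0.0073,0.0287,0,0],[0.03,-0.0073,0.0287,0,0],[0.03,-0.007,0.0287,0,0]]';python3 -m pendant '[[0.03,0,0,0,0],[0.03,0,0,0,0],[0.03,0,0,0,0]]'; python3 w.py w6; python3 pk.py
```

```text
t: 13.37
eef_pos: [0.4888, -0.2022, 0.4178]
tool_rot: [-0.001, 1.0, -0.0, -0.002]
contact_force: [0.4, -0.3, -5.8]
gripper_width: 0.496
grasp_force: 62.7
t: 13.62
eef_pos: [0.4899, -0.2007, 0.4184]
tool_rot: [-0.001, 1.0, -0.0, -0.002]
contact_force: [0.3, 1.1, -5.8]
gripper_width: 0.494
grasp_force: 62.9
13.6167 [ 0.4899 -0.2007  0.4184] [-8.0e-04  1.0e+00 -1.0e-04 -1.7e-03]
[ 0.49027318 -0.20003023  0.4187103 ]
-0.0375 1501 [-0.0623 -0.0257] [-0.01    0.0278] [-0.0361  0.001 ]
0.0375 2088 [ 0.0112 -0.0257] [0.0647 0.0277] [0.038 0.001]
0.1125 2800 [ 0.0858 -0.0256] [0.1396 0.0278] [0.1127 0.0011]
```

```bash
python3 -m pendant '[[0.03,0.001,0,0.03,0],[0.03,0,0,0.03,0],[0.03,0,0,0.025,0],[0.03,0,0,0.02,0],[0.03,0,0,0.015,0],[0.03,0,0,0.015,0],[0.03,0,0,0,0],[0.03,0,0,0,0]]'; python3 -m pendant '[[0.03,0,0,0.005,0],[0.03,0,0,0.005,0],[0.03,0,0,0.004,0],[0.03,0,0,0,0],[0.03,0,0,0,0]]'
```

```text
t: 14.43
eef_pos: [0.4916, -0.2003, 0.2848]
tool_rot: [-0.0, 1.0, 0.001, -0.001]
contact_force: [-0.0, -0.4, -6.0]
gripper_width: 0.497
grasp_force: 62.8
t: 14.85
eef_pos: [0.4915, -0.2011, 0.2712]
tool_rot: [-0.0, 1.0, -0.0, -0.0]
contact_force: [-0.4, 0.2, -4.9]
gripper_width: 0.495
grasp_force: 62.8
```

```bash
python3 -m pendant '[[0.03,0,0,0.002,0],[0.03,0,0,0.0015,0],[0.03,0,0,0,0],[0.03,0,0,0,0]]'; python3 -m pendant '[[0.05,0,0,0,0],[0.085,0,0,0,0],[0.085,0,0,0,0],[0.085,0,0,0,0],[0.085,0,0,0,0],[0.085,0,0,-0.02,0],[0.085,0,0,-0.03,0],[0.085,0,0,-0.03,0],[0.085,0,0,-0.03,0],[0.085,0,0,-0.03,0],[0.085,0,0,0,0],[0.085,0,0,0,0]]'; python3 w.py w7 disc
```

```text
t: 15.18
eef_pos: [0.4917, -0.2012, 0.2678]
tool_rot: [0.0, 1.0, -0.0, 0.0]
contact_force: [1.0, 0.3, -5.6]
gripper_width: 0.492
grasp_force: 63.1
t: 16.18
eef_pos: [0.492, -0.2012, 0.4097]
tool_rot: [0.001, 1.0, -0.0, 0.002]
contact_force: [-0.0, 0.3, -0.2]
gripper_width: 0.995
grasp_force: 0.0
16.1833 [ 0.492  -0.2012  0.4097] [ 8.0e-04  1.0e+00 -1.0e-04  2.1e-03]
disc_nut [314. 237.] 0.58 [ 0.488  -0.1984  0.106 ]
```

```bash
python3 -m pendant '[[0.085,0.001,-0.035,0,0],[0.085,0.001,-0.035,0,0],[0.085,0.001,-0.035,0,0],[0.085,0.001,-0.035,0,0],[0.085,0.001,-0.035,0,0],[0.085,0.001,-0.035,0,0],[0.085,0.001,-0.035,0,0],[0.085,0.001,-0.035,0,0],[0.085,0.002,-0.035,0,0],[0.085,0.002,-0.0325,0,0],[0.085,0,0,0,0],[0.085,0,0,0,0]]'; python3 w.py w8 slim wing
```

```text
t: 17.28
eef_pos: [0.5029, 0.1484, 0.4061]
tool_rot: [-0.0, 1.0, 0.002, -0.001]
contact_force: [0.1, -0.1, 0.5]
gripper_width: 0.997
grasp_force: 0.0
17.2833 [0.5029 0.1484 0.4061] [-0.      1.      0.0023 -0.0015]
slim_nut [319. 230.] 0.66 [0.5061 0.1438 0.106 ]
wing_nut [312. 316.] 0.87 [0.4295 0.1489 0.106 ]
```

View pics/w8.png

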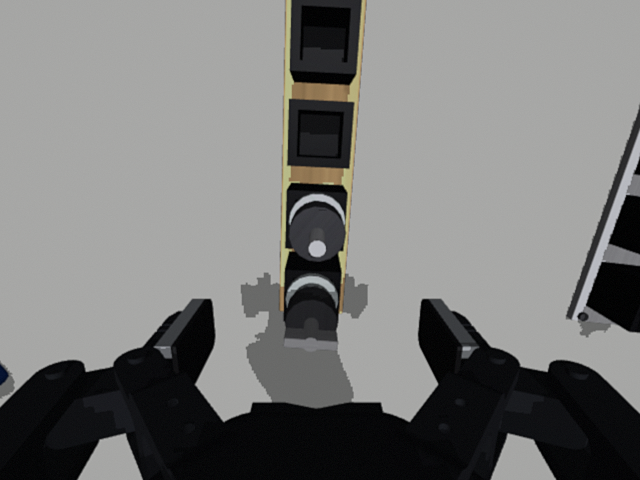

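View pics/w7.png

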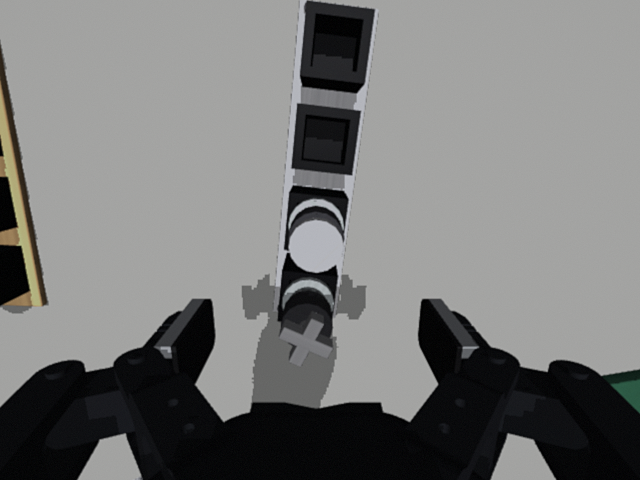

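Disc (316,245) and cross (305,340) stand in the magazine; the slim tool (317,235) is centred under the gripper.

```bash
python3 -m pendant '[[0.085,0.001,0.001,0.03,0],[0.085,0,0,0.03,0],[0.085,0,0,0.03,0],[0.085,0,0,0.03,0],[0.085,0,0,0.02,0],[0.085,0,0,0,0],[0.03,0,0,0,0],[0.03,0,0,0,0],[0.03,0,0,0,0],[0.03,0,0,0,0],[0.03,0,0,0,0],[0.03,0,0,0,0]]' 60;  python3 -m pendant '[[0.03,0,0,-0.01,0],[0.03,0,0,-0.025,0],[0.03,0,0,-0.03,0],[0.03,0,0,-0.03,0],[0.03,0,0,-0.03,0],[0.03,0,0,-0.03,0],[0.03,0,0,0,0],[0.03,0,0,0,0]]'
```

```text
t: 18.43
eef_pos: [0.5054, 0.1459, 0.2699]
tool_rot: [-0.001, 1.0, -0.0, 0.002]
contact_force: [0.0, -0.1, 6.1]
gripper_width: 0.496
grasp_force: 60.3
t: 19.1
eef_pos: [0.5046, 0.1454, 0.4249]
tool_rot: [-0.0, 1.0, -0.0, 0.002]
contact_force: [-0.8, -0.3, -4.1]
gripper_width: 0.494
grasp_force: 61.9
```

```bash
python3 -m pendant '[[0.03,0.005,0.0295,0,0],[0.03,0.005,0.0295,0,0],[0.03,0.005,0.0295,0,0],[0.03,0.005,0.0295,0,0],[0.03,0.005,0.0295,0,0],[0.03,0.005,0.0295,0,0],[0.03,0.005,0.0295,0,0],[0.03,0.005,0.0295,0,0],[0.03,0.005,0.0295,0,0],[0.03,0.005,0.0295,0,0],[0.03,0.005,0.0295,0,0],[0.03,0.006,0.0295,0,0]]';python3 -m pendant '[[0.03,0,0,0,0],[0.03,0,0,0,0],[0.03,0,0,0,0]]'; python3 pk.py
```

```text
t: 20.1
eef_pos: [0.5646, -0.2099, 0.4206]
tool_rot: [-0.0, 1.0, -0.0, -0.002]
contact_force: [-0.1, 0.2, -4.3]
gripper_width: 0.495
grasp_force: 62.0
t: 20.35
eef_pos: [0.565, -0.208, 0.421]
tool_rot: [-0.001, 1.0, 0.0, -0.002]
contact_force: [-0.1, 1.5, -3.3]
gripper_width: 0.494
grasp_force: 62.1
[ 0.56501832 -0.20797662  0.42098024]
0.0375 1548 [ 0.0125 -0.025 ] [0.0649 0.0285] [0.0387 0.0018]
0.1125 2055 [ 0.0862 -0.0248] [0.1397 0.0286] [0.1129 0.0019]
```

```bash
python3 -m pendant '[[0.03,0.001,0,0.03,0],[0.03,0,0,0.03,0],[0.03,0,0,0.025,0],[0.03,0,0,0.02,0],[0.03,0,0,0.015,0],[0.03,0,0,0.015,0],[0.03,0,0,0,0],[0.03,0,0,0,0]]'; python3 -m pendant '[[0.03,0,0,0.005,0],[0.03,0,0,0.005,0],[0.03,0,0,0.004,0],[0.03,0,0,0,0],[0.03,0,0,0,0]]'
```

```text
t: 21.12
eef_pos: [0.5664, -0.2074, 0.2872]
tool_rot: [-0.0, 1.0, 0.001, -0.001]
contact_force: [0.7, 0.6, -3.0]
gripper_width: 0.491
grasp_force: 62.1
t: 21.53
eef_pos: [0.5665, -0.2086, 0.2737]
tool_rot: [-0.0, 1.0, -0.0, -0.0]
contact_force: [-0.7, 0.2, -2.5]
gripper_width: 0.492
grasp_force: 62.1
```

```bash
python3 -m pendant '[[0.03,0,0,0.002,0],[0.03,0,0,0.002,0],[0.03,0,0,0,0],[0.03,0,0,0,0]]'; python3 -m pendant '[[0.05,0,0,0,0],[0.085,0,0,0,0],[0.085,0,0,0,0],[0.085,0,0,0,0],[0.085,0,0,0,0],[0.085,0,0,-0.02,0],[0.085,0,0,-0.03,0],[0.085,0,0,-0.03,0],[0.085,0,0,-0.03,0],[0.085,0,0,-0.03,0],[0.085,0,0,0,0],[0.085,0,0,0,0]]'; python3 w.py w9 slim
```

```text
t: 21.87
eef_pos: [0.5667, -0.2087, 0.27]
tool_rot: [0.0, 1.0, -0.0, 0.0]
contact_force: [-0.1, -0.4, -0.9]
gripper_width: 0.493
grasp_force: 62.3
t: 22.87
eef_pos: [0.5671, -0.2087, 0.412]
tool_rot: [0.001, 1.0, -0.0, 0.002]
contact_force: [-0.2, -0.7, -0.4]
gripper_width: 0.991
grasp_force: 0.0
22.8667 [ 0.5671 -0.2087  0.412 ] [ 7.0e-04  1.0e+00 -1.0e-04  2.2e-03]
```

View pics/w9.png

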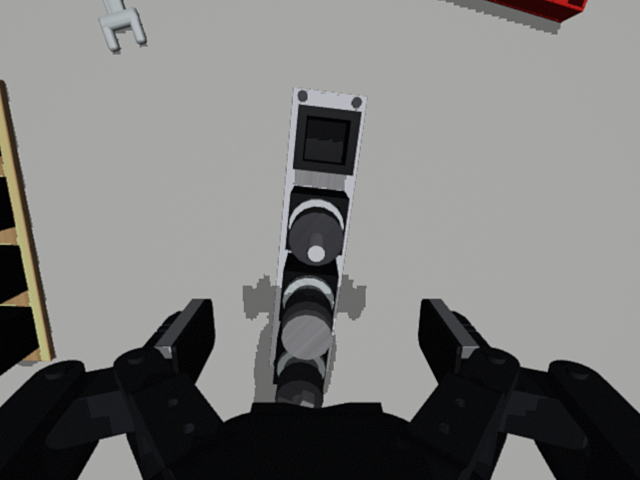

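Slim is seated at (316,235), far pocket empty at (326,140). Now the wing tool.

```bash
python3 -m pendant '[[0.085,-0.0115,-0.03,0,0],[0.085,-0.0115,-0.03,0,0],[0.085,-0.0115,-0.03,0,0],[0.085,-0.0115,-0.03,0,0],[0.085,-0.0115,-0.03,0,0],[0.085,-0.0115,-0.03,0,0],[0.085,-0.0115,-0.03,0,0],[0.085,-0.0115,-0.03,0,0],[0.085,-0.0115,-0.03,0,0],[0.085,-0.0115,-0.03,0,0],[0.085,-0.0115,-0.03,0,0],[0.085,-0.0105,-0.0285,0,0]]';python3 -m pendant '[[0.085,0,0,0,0],[0.085,0,0,0,0]]'; python3 w.py w10 wing
```

```text
t: 23.97
eef_pos: [0.4282, 0.1511, 0.4084]
tool_rot: [0.0, 1.0, 0.0, -0.001]
contact_force: [0.8, 0.1, 0.3]
gripper_width: 0.998
grasp_force: 0.0
t: 24.13
eef_pos: [0.4287, 0.1512, 0.4086]
tool_rot: [0.0, 1.0, 0.002, -0.001]
contact_force: [0.1, -0.1, -0.3]
gripper_width: 0.996
grasp_force: 0.0
24.1333 [0.4287 0.1512 0.4086] [ 2.0e-04  1.0e+00  2.0e-03 -1.1e-03]
wing_nut [317. 230.] 0.77 [0.4314 0.1485 0.106 ]
```

View pics/w10.png

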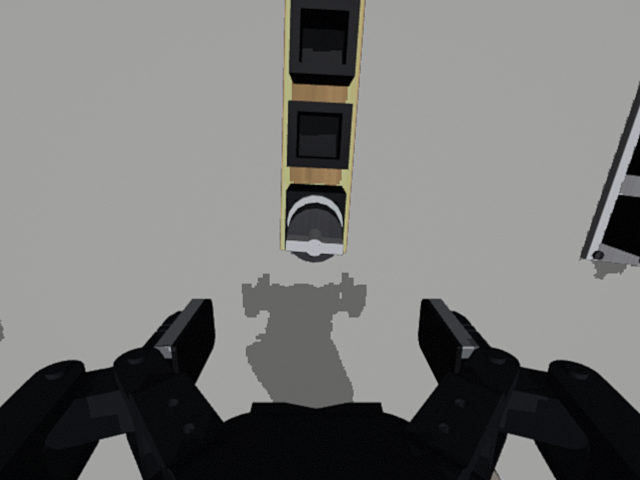

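Wing tool at (315,235), centred. Grip it.

```bash
python3 -m pendant '[[0.085,0.0005,0.0005,0.03,0],[0.085,0,0,0.03,0],[0.085,0,0,0.03,0],[0.085,0,0,0.03,0],[0.085,0,0,0.023,0],[0.085,0,0,0,0],[0.03,0,0,0,0],[0.03,0,0,0,0],[0.03,0,0,0,0],[0.03,0,0,0,0],[0.03,0,0,0,0],[0.03,0,0,0,0]]' 60;  python3 -m pendant '[[0.03,0,0,-0.01,0],[0.03,0,0,-0.025,0],[0.03,0,0,-0.03,0],[0.03,0,0,-0.03,0],[0.03,0,0,-0.03,0],[0.03,0,0,-0.03,0],[0.03,0,0,0,0],[0.03,0,0,0,0]]'
```

```text
t: 25.23
eef_pos: [0.431, 0.15, 0.2688]
tool_rot: [-0.001, 1.0, -0.0, 0.002]
contact_force: [-0.3, 0.9, 6.9]
gripper_width: 0.496
grasp_force: 59.9
t: 25.9
eef_pos: [0.43, 0.1494, 0.4238]
tool_rot: [-0.0, 1.0, -0.0, 0.002]
contact_force: [-0.5, -1.0, -4.6]
gripper_width: 0.492
grasp_force: 62.3
```

```bash
python3 -m pendant '[[0.03,0.0175,0.0305,0,0],[0.03,0.0175,0.0305,0,0],[0.03,0.0175,0.0305,0,0],[0.03,0.0175,0.0305,0,0],[0.03,0.0175,0.0305,0,0],[0.03,0.0175,0.0305,0,0],[0.03,0.0175,0.0305,0,0],[0.03,0.0175,0.0305,0,0],[0.03,0.0175,0.0305,0,0],[0.03,0.0175,0.0305,0,0],[0.03,0.0175,0.0305,0,0],[0.03,0.0178,0.031,0,0]]';python3 -m pendant '[[0.03,0,0,0,0],[0.03,0,0,0,0],[0.03,0,0,0,0]]'; python3 pk.py
```

```text
t: 26.9
eef_pos: [0.6402, -0.2185, 0.4192]
tool_rot: [-0.001, 1.0, 0.0, -0.002]
contact_force: [0.3, 0.9, -4.0]
gripper_width: 0.494
grasp_force: 62.2
t: 27.15
eef_pos: [0.6398, -0.2166, 0.4194]
tool_rot: [-0.001, 1.0, 0.0, -0.002]
contact_force: [-0.2, 0.2, -4.5]
gripper_width: 0.496
grasp_force: 62.3
[ 0.63977168 -0.21662829  0.41944514]
0.1125 1701 [ 0.087  -0.0249] [0.1399 0.0285] [0.1134 0.0018]
```

```bash
python3 -m pendant '[[0.03,0.0005,0,0.03,0],[0.03,0,0,0.03,0],[0.03,0,0,0.025,0],[0.03,0,0,0.02,0],[0.03,0,0,0.015,0],[0.03,0,0,0.015,0],[0.03,0,0,0,0],[0.03,0,0,0,0]]'; python3 -m pendant '[[0.03,0,0,0.005,0],[0.03,0,0,0.005,0],[0.03,0,0,0.004,0],[0.03,0,0,0,0],[0.03,0,0,0,0]]'
```

```text
t: 27.92
eef_pos: [0.6405, -0.2159, 0.2862]
tool_rot: [-0.0, 1.0, 0.001, -0.001]
contact_force: [0.6, -0.4, -3.3]
gripper_width: 0.494
grasp_force: 62.3
t: 28.33
eef_pos: [0.6408, -0.2171, 0.2726]
tool_rot: [-0.0, 1.0, -0.0, -0.0]
contact_force: [-0.6, -0.7, -4.8]
gripper_width: 0.491
grasp_force: 62.3
```

```bash
python3 -m pendant '[[0.03,0,0,0.002,0],[0.03,0,0,0.002,0],[0.03,0,0,0,0],[0.03,0,0,0,0]]'; python3 -m pendant '[[0.05,0,0,0,0],[0.085,0,0,0,0],[0.085,0,0,0,0],[0.085,0,0,0,0],[0.085,0,0,0,0],[0.085,0,0,-0.02,0],[0.085,0,0,-0.03,0],[0.085,0,0,-0.03,0],[0.085,0,0,-0.03,0],[0.085,0,0,-0.03,0],[0.085,0,0,0,0],[0.085,0,0,0,0]]'; python3 -m pendant '[[0.085,0,-0.035,0,0],[0.085,0,-0.035,0,0],[0.085,0,-0.035,0,0],[0.085,0,-0.035,0,0],[0.085,0,-0.035,0,0],[0.085,0,-0.035,0,0],[0.085,0,-0.035,0,0],[0.085,0,-0.035,0,0],[0.085,0,0,0,0],[0.085,0,0,0,0]]'
python3 - <<'E'
from h import *
a=np.radians(-6.4);ax=np.array([np.cos(a),np.sin(a)]);e=np.array([-ax[1],ax[0]])
for c in("top","scene"):
    p,d=bot.read_camera(c);cv2.imwrite(f"pics/{c}9.png",p)
    for n in T:
        for x in bot.pinpoint(n+"_nut",c)[:1]:
            w=world(c,x['at'],.106)[:2]-[.5285,-.2053];print(c,n,round(x['score'],2),(w@ax).round(4),(w@e).round(4))
E
```

```text
t: 28.67
eef_pos: [0.641, -0.2172, 0.269]
tool_rot: [0.0, 1.0, -0.0, 0.0]
contact_force: [0.5, 0.4, -1.9]
gripper_width: 0.491
grasp_force: 62.4
t: 29.67
eef_pos: [0.6414, -0.2171, 0.4113]
tool_rot: [0.001, 1.0, -0.0, 0.002]
contact_force: [0.4, -0.1, 0.4]
gripper_width: 0.997
grasp_force: 0.0
t: 30.5
eef_pos: [0.6402, 0.0661, 0.4072]
tool_rot: [-0.0, 1.0, 0.003, -0.001]
contact_force: [0.4, -1.7, 0.5]
gripper_width: 0.996
grasp_force: 0.0
top slim 0.75 0.0429 -0.0005
top disc 0.74 -0.0346 -0.0006
top cross 0.5 -0.0109 0.029
top wing 0.76 0.109 -0.004
scene slim 0.75 0.0376 -0.0009
scene disc 0.86 -0.0383 -0.0021
scene cross 0.76 -0.1121 -0.0046
scene wing 0.85 0.1105 -0.0024
```

View pics/scene9.png

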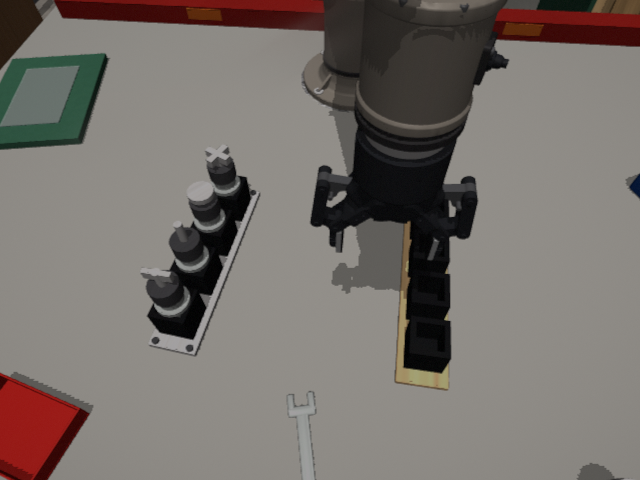

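All four tools stand upright in the magazine: wing far at (170,300), then slim (190,255), disc (208,215) and cross near (226,180). Flanges are on the rims and the gripper is clear.

```bash
python3 -c "from station import bot; print(bot.hand_in())"
```

```text
the job is handed in; nothing more can be done
None
```

All four tools were moved into the magazine in reverse order and the job is handed in at about 31 s; the last pictures show each upright with its flange on the rim, but the hand-in returned no verdict.

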